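# Shut the balance's draught shield and tare it hands-free

### The job

The empty beaker is already on the pan of the laboratory balance: using the fingertips only, gently push the sliding glass top of the draught shield fully shut, leaving no gap. Then tare the balance hands-free: point the fingertips down at the green-ringed sensor on its front panel, about two centimetres above it, and stay there for three seconds without touching the panel and without pointing at the blue-ringed sensor, which would print. Finally draw the hand well clear of the balance, leaving the beaker and the other glassware where they stand.

Things in the scene. Friction and masses are not known exactly. Their poses are not given: they have to be found in the camera images.
- balance: Cream lab balance, fixed on the bench, 342 mm deep, 200 wide. Origin on the bench under the pan's centre; x points from front panel to back, y to the operator's left, z up. Panel x -182 to -78 mm; glass draught shield -80 to 80, 178 wide; solid rear column to 160. Shield and column are 181 mm high, the sliding glass top lies at 182 to 186. Steel pan 90 mm across, top at 88 mm.
- panel: The balance's cream and grey front panel with display and keys, 200 mm wide, part of the balance with the same origin and axes. Its top slopes from about 45 mm above the bench at the front edge to 70 mm at the shield. It must not be touched.
- lid (a joint): Sliding glass top of the draught shield, 171 mm long: metres it stands back from its hard stop (0), up to 0.11. It opens backwards, along the balance's +x. At 0 its front edge overhangs the shield's front by 8 mm, so it leaves no gap from about 0.008 down to 0. It weighs 0.25 kg, slides with about 1.5 N of friction (a little more when fast) and stays where it is left.
- lid_grip (a point): Middle of the steep rear face of the dark blue grip on the sliding top, 10 mm above the glass; travels with it. The grip is a wedge 70 mm wide (y), 20 mm high above the glass. The face looks to the balance's +x: push on it from behind, towards -x, to shut the top. At the stop, this point is 55 mm in front of the pan's centre. The wedge slopes down in front. Axes as the balance's.
- tare_sensor (a point): Touch-free tare sensor: black round window in a green ring 30 mm across, at the left front of the front panel (balance's x = -159, y = +73 mm). The point is at the top of the window, 53 mm above the bench; axes as the balance's. It senses fingertips up to about 50 mm above it.
- print_sensor (a point): Touch-free print sensor: black round window in a blue ring 30 mm across, at the right front corner of the front panel (balance's y = -73 mm), otherwise like the tare sensor. Not to be triggered.
- beaker_mid (a point): Centre of the empty glass beaker that stands on the pan, 49 mm across, 58 mm high.
- flask_mid (a point): Centre, half-way up, of a conical glass flask on the bench to the left of the balance, 74 mm across its foot, 120 mm high.
- reagent_mid (a point): Centre, half-way up, of an amber reagent bottle with a blue cap on the bench to the right of the balance, 64 mm across, 135 mm high.
- weighing_bottle_mid (a point): Centre, half-way up, of a small white lidded weighing bottle on the bench to the right of the front panel, 44 mm across, 59 mm high.

How it is judged:
By the outcome, as a careful person would: the job done as asked, in the order asked, and still so for the second after the job is handed in, with the robot touching nothing.
It also fails if it takes over 51 s, if anything falls off the work surface, if the arm or the gripper's body presses on something with over 40 N, if the wrist force passes 120 N, or if a joint passes its speed limit or range.

### The arm

A 6-joint arm with a two-finger parallel gripper is mounted at the origin on the work surface. World frame = base frame: x ahead of the robot, y to its left, z up, the work surface at z = 0. Lengths are in m, angles in rad, forces in N, time in s.
With the tool pointing down it reaches from about 0.25 to 0.775 m from the base axis. Payload 4 kg.
Tool frame: the origin (TCP) lies at the very end of the fingers, on their centre line; the grasp point (between the pads) lies 19 mm behind it; z points along the fingers, y is the line along which they close (so a half turn about z gives the same grasp; the last joint's range is limited). The gripper opens to 94 mm and grips with 3 to 60 N. Pads are 16 mm wide; open, the fingers measure 119 mm over their backs; the gripper's body (75 mm by 177 mm) begins 78 mm behind the grasp point.
Start: joints at [1.172, 0.087, 1.371, -0, 1.684, -0.103], TCP at [0.16, 0.526, 0.179] pointing down, gripper open.
Joint ranges: [-3.1, 3.1], [-0.76, 2.03], [0.27, 2.55], [-1.08, 4.22], [0.17, 2.65], [-2.57, 2.57]. Speed limits (rad/s): [2.79, 2.79, 3.14, 3.14, 3.14, 3.14].

### API

Orientations are given as [roll, pitch, yaw] about the fixed x, y, z axes, in that order (R = Rz(yaw) Ry(pitch) Rx(roll)).
In Python, from bench import robot, vision gives the robot as it stands.
- The arm moves only by the shell command python3 -m crank 'ROWS'. ROWS is JSON, a list of rows, each a list of 3 entries, a list of its own where there are three numbers: the closure, from 0 (fully open) to 1 (shut), then the shift along the tool's x, y, z in m, then the turn, a rotation vector about the tool's x, y, z in degrees. A call has 1 to 8 rows; each row shifts and turns the commanded pose from where the row before left it, along the tool's axes as they then stand; what a row does not reach is not made up. A row lasts 1/10 s, in which the tool goes at most 50 mm and 8.59 degrees, less where a joint would pass 70% of its speed; a pose out of reach is approached as far as the arm can. A call with a gripper value outside its range is refused whole. The fingers move at their own pace and stop on an object; the grip force is fixed at half the most. Time passes only in rows, so rows that do not move let the fingers close. It gives the time, the measured TCP pose, the force, the opening and the grip force at its end, in the units of the state.
- robot.get_obs(): the state, without advancing time (a new reading comes with each control period).
- vision.snapshot(name): name is "scene" or "top"; returns a dict with "color" (400x640x3 uint8, red, green, blue), "z_map" (400x640 float32, m along the optical axis (not along the pixel's ray), 0 where there is no reading), "fx", "fy", "cx", "cy" (pixels), "dist" ([k1, k2, p1, p2, k3] as OpenCV has them; the pictures are not rectified), "R" (3x3) and "t" (3): a world point X has camera coordinates R X + t. Camera axes: x right, y down, z forward; pixel columns grow to the right and rows downward; lengths in m; the calibration is good to about 2 mm. A picture is of the moment at which its call begins.
- robot.close_job(): hands the job in; it is judged then, once.
The state is a dict: "time": time; "joint_positions": joint angles; "qvel": joint speeds; "joint_torque": joint torques, N m; "tool_pos": TCP position; "ee_rot": TCP orientation; "wrist_force": force on the tool from outside, world axes, zero at the start; "wrist_torque": the same for the moment, N m; "width": finger opening in m; "finger_force": force on a finger pad.
Only numpy, scipy, OpenCV 4.12 (cv2) and the standard library are available. Lean on these libraries where they do the work, as an engineer would, in place of code of your own. Each camera call takes 0.05 s, during which the arm holds its last target. There are 200 camera calls.

## Working session

There is one attempt and no reset: what is moved stays moved. The work goes in short steps, Python scripts to look and compute and a shell command to move; the robot and the scene stay as the last step left them, time stands still between calls to the robot, and variables do not carry over. Pictures are saved under pics/ and viewed, at most 12 in all, crops included, and the job is handed in when it is done.

```bash
mkdir -p pics
python3 - <<'E'
from bench import robot, vision
import cv2,pickle
for n in("scene","top"):
    s=vision.snapshot(n); pickle.dump(s,open(f"pics/{n}.pkl","wb")); cv2.imwrite(f"pics/{n}.png",s["color"][:,:,::-1])
    print(n,-s["R"].T@s["t"],s["fx"])
o=robot.get_obs();print({k:o[k] for k in("time","tool_pos","ee_rot","width")})
E
```

```text
scene [0.76773835 0.5656042  0.75812632] 404.1429214539674
top [0.48814374 0.05638539 1.04252879] 443.7205952372024
{'time': 0.1, 'tool_pos': array([0.16011413, 0.52562471, 0.17832082]), 'ee_rot': array([-3.13962804e+00, -2.08667646e-04,  2.84576536e+00]), 'width': 0.09454908134043517}
```

View pics/top.png

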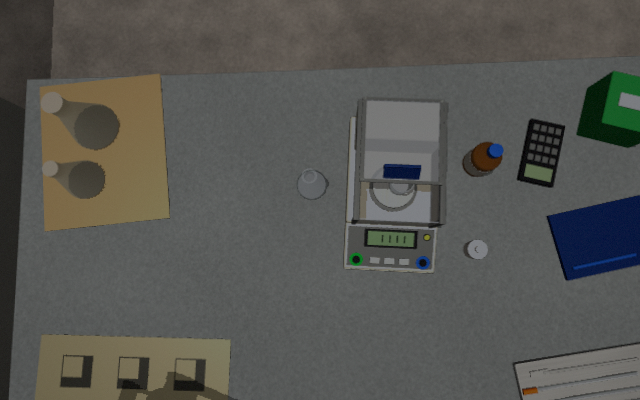

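View pics/scene.png

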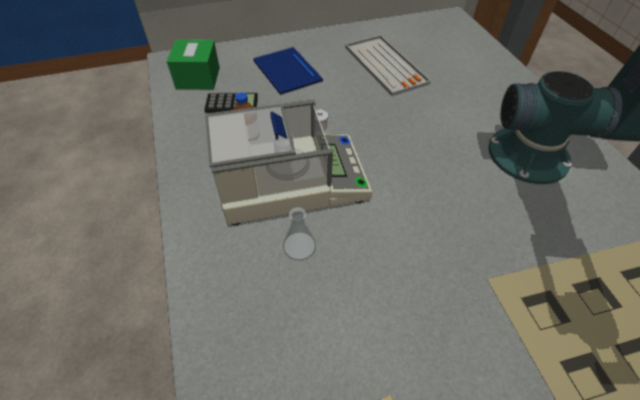

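Top: green ring at about (356,259), blue ring at (423,263), grip at (402,171), beaker seen at (402,187); the lid is open by several cm. Scene view: flask at (299,240), left of the balance. I'll enlarge the top view.

```bash
cat > h.py <<'E'
import pickle,cv2,numpy as np
def at_z(s,u,v,z):
    K=np.array([[s["fx"],0,s["cx"]],[0,s["fy"],s["cy"]],[0,0,1]])
    p=cv2.undistortPoints(np.array([[[u,v]]],float),K,np.array(s["dist"]))[0,0]
    c=-s["R"].T@s["t"]; d=s["R"].T@np.array([p[0],p[1],1])
    return c+d*(z-c[2])/d[2]
E
python3 - <<'E'
import cv2
im=cv2.imread("pics/top.png")[90:280,340:510]
cv2.imwrite("pics/c.png",cv2.resize(im[:150,:],None,fx=4,fy=4,interpolation=cv2.INTER_CUBIC))
cv2.imwrite("pics/d.png",cv2.resize(im[120:,:120],None,fx=6,fy=6,interpolation=cv2.INTER_CUBIC))
E
```

```text
(no output)
```

View pics/c.png

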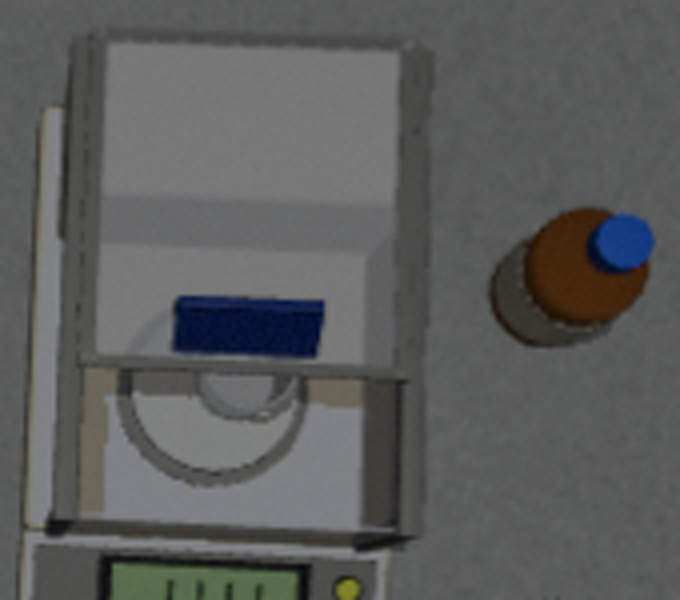

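View pics/d.png

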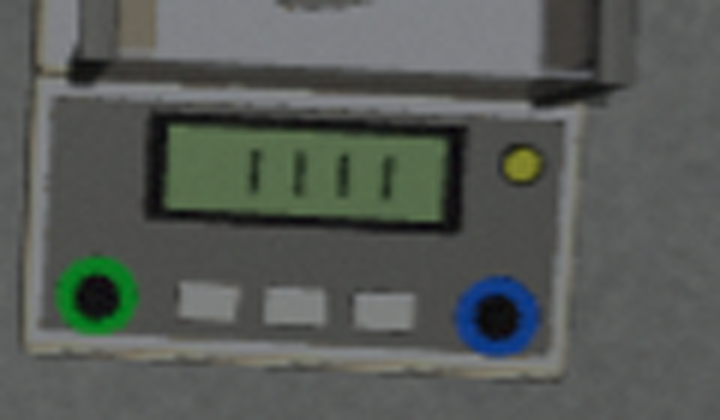

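Crop: the grip's rear top edge runs (177,297)–(325,301) in the 4x crop, i.e. (384.2,164.2)–(421.2,165.2). Lid front edge is at about y=365. In the 6x crop, green is at (97,296) and blue at (497,317).

```bash
cat >> h.py <<'E'
def axes():
    s=pickle.load(open("pics/top.pkl","rb"))
    f=lambda u,v,z:at_z(s,u,v,z)
    g=f(356.2,259.3,.053);b=f(422.8,262.8,.053)
    ey=(g-b)/np.linalg.norm(g-b);ex=np.array([ey[1],-ey[0],0])
    o=(g+b)/2+.159*ex; o[2]=0
    return s,f,g,b,ex,ey,o
E
python3 - <<'E'
from h import *
s,f,g,b,ex,ey,o=axes()
print("g",g,"b",b,np.linalg.norm(g-b),"yaw",np.degrees(np.arctan2(ex[1],ex[0])),"o",o)
B=lambda p:np.array([(p-o)@ex,(p-o)@ey,p[2]]).round(4)
for n,u,v,z in[("gripL",384.2,164.2,.206),("gripR",421.2,165.2,.206),("lidfrontL",360,180.5,.186),("lidfrontR",441,184,.186),("shield frontL",353,221.5,.181),("shieldfrontR",443,225,.181),("flasktop",310,175,.12),("flaskfoot",313,187,.01),("cap",495.5,150.5,.135),("wb",478,249,.059),("rearL",363,98,.181),("rearR",447,102,.181)]:
    p=f(u,v,z);print(n,p.round(4),B(p))
E
```

```text
g [ 4.82306583e-01 -2.53800357e-04  5.30000000e-02] b [ 0.47148561 -0.14534768  0.053     ] 0.14549683280344478 yaw -4.265170962774959 o [ 0.63545575 -0.08462598  0.        ]
gripL [ 0.662  -0.0509  0.206 ] [0.024  0.0356 0.206 ]
gripR [ 0.6579 -0.1207  0.206 ] [ 0.0251 -0.0343  0.206 ]
lidfrontL [ 0.6353 -0.0053  0.186 ] [-0.006   0.0791  0.186 ]
lidfrontR [ 0.6238 -0.1609  0.186 ] [-0.0059 -0.0769  0.186 ]
shield frontL [0.556  0.0107 0.181 ] [-0.0864  0.0892  0.181 ]
shieldfrontR [ 0.5448 -0.1615  0.181 ] [-0.0847 -0.0834  0.181 ]
flasktop [0.6615 0.0948 0.12  ] [0.0127 0.1809 0.12  ]
flaskfoot [0.6533 0.0929 0.01  ] [0.0046 0.1784 0.01  ]
cap [ 0.6982 -0.288   0.135 ] [ 0.0777 -0.1982  0.135 ]
wb [ 0.4988 -0.2643  0.059 ] [-0.1229 -0.1893  0.059 ]
rearL [ 0.8033 -0.0174  0.181 ] [0.1624 0.0795 0.181 ]
rearR [ 0.7888 -0.183   0.181 ] [ 0.1602 -0.0867  0.181 ]
```

```bash
python3 -m crank '[[1,[0,0,-0.045],[0,0,-6.34]],[1,[0,0,-0.045],[0,0,-6.34]],[1,[-0.03,-0.032,0],[0,0,0]],[1,[-0.03,-0.032,0],[0,0,0]],[1,[-0.03,-0.032,0],[0,0,0]],[1,[-0.03,-0.032,0],[0,0,0]],[1,[-0.03,-0.032,0],[0,0,0]],[1,[-0.03,-0.032,0],[0,0,0]]]'
cat > st.py <<'E'
from h import *
from bench import robot
_,_,_,_,ex,ey,o=axes()
s=robot.get_obs();p=s["tool_pos"]-o
print("t",s["time"],"bal",np.round([p@ex,p@ey,p[2]],4),"yaw",np.degrees(s["ee_rot"]).round(2),"F",np.round([s["wrist_force"]@ex,s["wrist_force"]@ey,s["wrist_force"][2]],2),"w",s["width"])
E
python3 st.py
```

```text
time: 0.9
tool_pos: [0.3261, 0.3196, 0.2689]
ee_rot: [-3.141, -0.0, 3.067]
wrist_force: [0.6, 0.3, 1.0]
width: 0.0333
finger_force: 0.0
t 0.9 bal [-0.3386  0.3801  0.2689] yaw [-1.7998e+02 -2.0000e-02  1.7575e+02] F [0.58 0.34 0.98] w 0.03331665432244865
```

```bash
python3 -m crank '[[1,[-0.033,-0.032,0],[0,0,0]],[1,[-0.033,-0.032,0],[0,0,0]],[1,[-0.033,-0.032,0],[0,0,0]],[1,[-0.033,-0.032,0],[0,0,0]],[1,[-0.033,-0.032,0],[0,0,0]],[1,[-0.033,-0.032,0],[0,0,0]],[1,[-0.033,-0.032,0],[0,0,0]],[1,[-0.033,-0.032,0],[0,0,0]]]'
python3 -m crank '[[1,[-0.033,-0.032,0],[0,0,0]],[1,[-0.033,-0.03,0],[0,0,0]],[1,[-0.033,-0.02,0],[0,0,0]],[1,[-0.025,0,0],[0,0,0]],[1,[0,0,0],[0,0,0]],[1,[0,0,0],[0,0,0]]]'; python3 st.py
```

```text
time: 1.7
tool_pos: [0.5705, 0.0447, 0.2687]
ee_rot: [3.141, -0.001, 3.067]
wrist_force: [0.3, 0.5, 0.7]
width: 0.0005
finger_force: 0.0
time: 2.3
tool_pos: [0.6869, -0.0445, 0.2679]
ee_rot: [3.141, -0.003, 3.067]
wrist_force: [-0.1, -0.0, -0.1]
width: 0.0002
finger_force: 0.0
t 2.3 bal [0.0483 0.0438 0.2679] yaw [179.98  -0.18 175.74] F [-0.13 -0.04 -0.13] w 0.00021195204979420615
```

```bash
python3 -m crank '[[1,[-0.01,-0.022,0],[0,0,0]],[1,[0,-0.022,0],[0,0,0]],[1,[0,0,-0.0],[0,0,0]],[1,[0,0,0.02],[0,0,0]],[1,[0,0,0.02],[0,0,0]],[1,[0,0,0.02],[0,0,0]],[1,[0,0,0.011],[0,0,0]],[1,[0,0,0],[0,0,0]]]'; python3 st.py
python3 - <<'E'
from bench import vision
import cv2
a=vision.snapshot("scene")["color"][80:230,190:390,::-1]
cv2.imwrite("pics/e.png",cv2.resize(a,None,fx=4,fy=4,interpolation=cv2.INTER_CUBIC))
E
```

```text
time: 3.1
tool_pos: [0.6926, -0.0877, 0.1968]
ee_rot: [3.141, -0.003, 3.068]
wrist_force: [-0.4, -0.2, 0.1]
width: 0.0007
finger_force: 0.0
t 3.1 bal [0.0572 0.0012 0.1968] yaw [179.95  -0.2  175.8 ] F [-0.42 -0.19  0.12] w 0.000685592341443425
```

View pics/e.png

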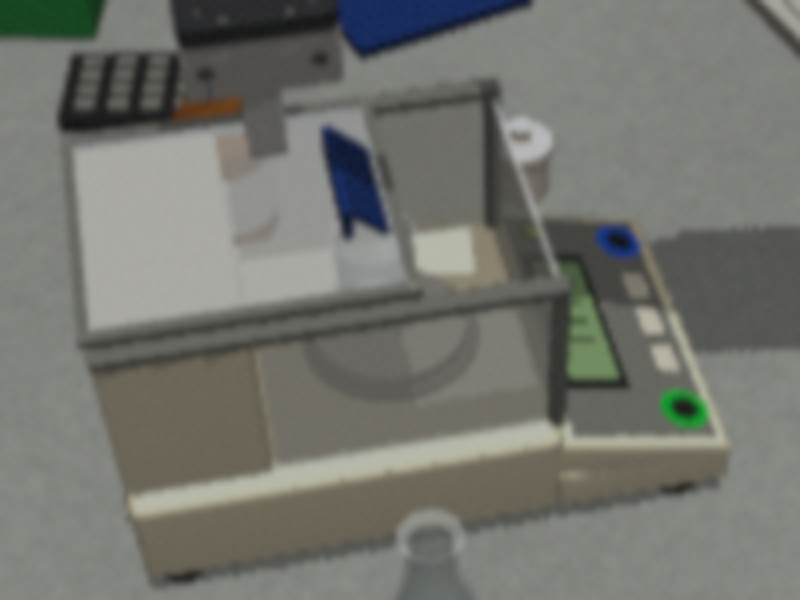

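The fingertips (265,150) stand just above the glass, behind the grip (350,180), centred. I'll push slowly now.

```bash
python3 -m crank '[[1,[0.006,0,0],[0,0,0]],[1,[0.006,0,0],[0,0,0]],[1,[0.004,0,0],[0,0,0]],[1,[0.004,0,0],[0,0,0]],[1,[0.004,0,0],[0,0,0]],[1,[0.004,0,0],[0,0,0]],[1,[0.004,0,0],[0,0,0]],[1,[0.004,0,0],[0,0,0]]]'; python3 st.py
python3 -m crank '[[1,[0.005,0,0],[0,0,0]],[1,[0.005,0,0],[0,0,0]],[1,[0.005,0,0],[0,0,0]],[1,[0.005,0,0],[0,0,0]],[1,[0.005,0,0],[0,0,0]],[1,[0.005,0,0],[0,0,0]]]'; python3 st.py
```

```text
time: 3.95
tool_pos: [0.6578, -0.0866, 0.1983]
ee_rot: [3.141, -0.0, 3.067]
wrist_force: [0.3, 0.2, 0.1]
width: 0.0002
finger_force: 0.0
t 3.95 bal [ 0.0224 -0.0003  0.1983] yaw [ 1.7999e+02 -1.0000e-02  1.7573e+02] F [0.29 0.25 0.13] w 0.0001886845664753419
time: 4.55
tool_pos: [0.6278, -0.0844, 0.1984]
ee_rot: [3.142, 0.0, 3.067]
wrist_force: [-0.1, 0.5, -0.6]
width: 0.0006
finger_force: 0.0
t 4.55 bal [-0.0077 -0.0003  0.1984] yaw [1.8000e+02 1.0000e-02 1.7573e+02] F [-0.1   0.54 -0.6 ] w 0.0005796935478413879
```

Run:
```python
from bench import vision
import cv2,numpy as np
a=vision.snapshot("scene")["color"][80:205,220:370,::-1]
b=vision.snapshot("top")["color"][90:240,340:460,::-1]
a=cv2.resize(a,(480,400),interpolation=cv2.INTER_CUBIC);b=cv2.resize(b,(320,400),interpolation=cv2.INTER_CUBIC)
cv2.imwrite("pics/f.png",np.hstack([a,b]))
```

```text
(no output)
```

View pics/f.png

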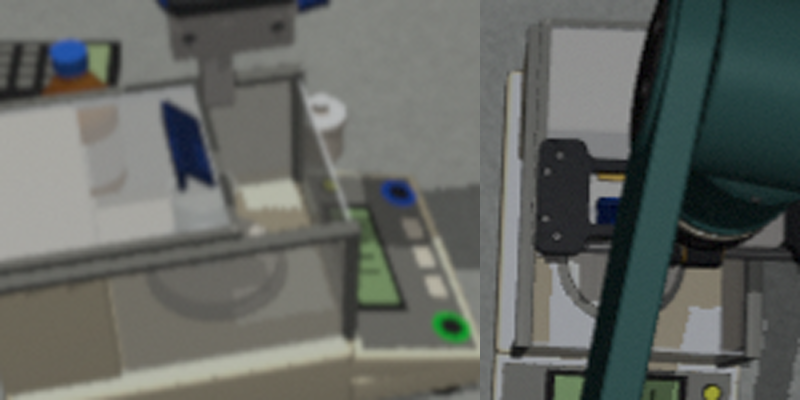

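Run:
```python
from h import *
s=pickle.load(open("pics/scene.pkl","rb"));_,_,_,_,ex,ey,o=axes()
K=np.array([[s["fx"],0,s["cx"]],[0,s["fy"],s["cy"]],[0,0,1]])
pr=lambda p:cv2.projectPoints(np.array([p],float),cv2.Rodrigues(s["R"])[0],s["t"],K,np.array(s["dist"]))[0].ravel().round(1)
print("tip1 pred",pr([.6926,-.0877,.1968]),"seen",(265/4+190,155/4+80))
print("tip2 pred",pr([.6278,-.0844,.1984]),"seen",(222/3.2+220,105/3.2+80))
for x,y,z in[(.0245,.035,.206),(.0245,-.035,.206),(.0245,.035,.186),(-.006,.079,.186),(-.08,.089,.181)]:
    print((x,y,z),pr(o+x*ex+y*ey+[0,0,z]))
```

```text
tip1 pred [257.9 127. ] seen (256.25, 118.75)
tip2 pred [288.4 121.5] seen (289.375, 112.8125)
(0.0245, 0.035, 0.206) [275.7 132. ]
(0.0245, -0.035, 0.206) [270.4 110.5]
(0.0245, 0.035, 0.186) [276.4 139.4]
(-0.006, 0.079, 0.186) [295.  151.8]
(-0.08, 0.089, 0.181) [331.9 151.3]
```

```bash
python3 - <<'E'
from h import *
from bench import vision
s=vision.snapshot("scene");pickle.dump(s,open("pics/scene2.pkl","wb"));_,_,_,_,ex,ey,o=axes()
K=np.array([[s["fx"],0,s["cx"]],[0,s["fy"],s["cy"]],[0,0,1]])
def P(u,v):
    q=cv2.undistortPoints(np.array([[[u,v]]],float),K,np.array(s["dist"]))[0,0]
    z=s["z_map"][v,u]; w=s["R"].T@(z*np.array([q[0],q[1],1])-s["t"])-o
    return np.round([w@ex,w@ey,w[2]],3),s["color"][v,u]
for v in range(100,126,2): print(v,[P(u,v) for u in(286,289)])
print("grip",P(275,115),P(279,122),P(283,130),P(279,130))
E
python3 st.py
```

```text
100 [(array([-0.004,  0.011,  0.263]), array([89, 88, 85], dtype=uint8)), (array([-0.01 ,  0.011,  0.262]), array([78, 77, 74], dtype=uint8))]
102 [(array([-0.004,  0.011,  0.258]), array([90, 89, 87], dtype=uint8)), (array([-0.01 ,  0.012,  0.257]), array([86, 86, 83], dtype=uint8))]
104 [(array([-0.003,  0.014,  0.255]), array([91, 89, 86], dtype=uint8)), (array([-0.01 ,  0.011,  0.252]), array([91, 89, 86], dtype=uint8))]
106 [(array([-0.003,  0.012,  0.249]), array([92, 90, 87], dtype=uint8)), (array([-0.009,  0.011,  0.247]), array([90, 88, 86], dtype=uint8))]
108 [(array([-0.003,  0.011,  0.243]), array([90, 88, 85], dtype=uint8)), (array([-0.009,  0.011,  0.242]), array([90, 88, 86], dtype=uint8))]
110 [(array([-0.003,  0.01 ,  0.237]), array([91, 90, 87], dtype=uint8)), (array([-0.009,  0.01 ,  0.236]), array([90, 88, 86], dtype=uint8))]
112 [(array([-0.003,  0.011,  0.233]), array([85, 84, 80], dtype=uint8)), (array([-0.01 ,  0.004,  0.227]), array([86, 84, 81], dtype=uint8))]
114 [(array([-0.015, -0.084,  0.15 ]), array([103, 103,  98], dtype=uint8)), (array([-0.021, -0.082
[... 475 characters left out ...]
 dtype=uint8))]
122 [(array([-0.004, -0.015,  0.185]), array([75, 75, 71], dtype=uint8)), (array([-0.02 , -0.083,  0.126]), array([110, 109, 104], dtype=uint8))]
124 [(array([-0.003, -0.007,  0.187]), array([74, 74, 70], dtype=uint8)), (array([-0.02 , -0.081,  0.122]), array([108, 107, 102], dtype=uint8))]
grip (array([ 0.017, -0.026,  0.2  ]), array([21, 30, 54], dtype=uint8)) (array([ 0.012, -0.006,  0.196]), array([16, 28, 53], dtype=uint8)) (array([0.007, 0.015, 0.191]), array([21, 36, 75], dtype=uint8)) (array([0.016, 0.025, 0.202]), array([18, 26, 53], dtype=uint8))
t 4.7 bal [-0.0074 -0.0003  0.1986] yaw [1.8000e+02 3.0000e-02 1.7573e+02] F [ 0.12 -0.06 -0.36] w 0.00044964665456039265
```

The depth map shows the real fingertips ending about 30 mm above the reported TCP, so they passed over the grip without touching it. I'll measure the tip offset precisely and trust the camera.

```bash
cat > tip.py <<'E'
from h import *
def cloud(s):
    _,_,_,_,ex,ey,o=axes()
    K=np.array([[s["fx"],0,s["cx"]],[0,s["fy"],s["cy"]],[0,0,1]])
    v,u=np.mgrid[0:400,0:640]
    q=cv2.undistortPoints(np.stack([u,v],-1).reshape(-1,1,2).astype(float),K,np.array(s["dist"]))[:,0]
    z=s["z_map"].ravel()[:,None].astype(float)
    w=(z*np.c_[q,np.ones(len(q))]-s["t"])@s["R"]-o
    return np.c_[w@ex,w@ey,w[:,2]].reshape(400,640,3)
def tip(s,bx,by):
    c=cloud(s);m=(abs(c[...,0]-bx)<.03)&(abs(c[...,1]-by-.011)<.006)&(c[...,2]>by*0+.04)&(c[...,2]<.32)
    return c,m
E
python3 - <<'E'
from tip import *
s=pickle.load(open("pics/scene2.pkl","rb"));c,m=tip(s,-.0077,0)
for v in range(96,116):
    us=np.where(m[v]&(c[v,:,2]>.21))[0]
    if len(us): print(v,us.min(),us.max(),c[v,us].min(0).round(4),c[v,us].max(0).round(4))
E
```

```text
96 291 292 [-0.0164  0.011   0.2705] [-0.0145  0.0113  0.2706]
97 284 292 [-0.0162  0.0093  0.2683] [-0.0006  0.0124  0.2705]
98 283 292 [-0.0163  0.0094  0.2651] [0.0015 0.0135 0.2688]
99 283 292 [-0.0161  0.0079  0.2635] [0.0012 0.0124 0.2665]
100 283 292 [-0.016   0.0084  0.2608] [0.0014 0.0127 0.2644]
101 284 292 [-0.0156  0.009   0.2588] [-1.000e-04  1.290e-02  2.609e-01]
102 283 292 [-0.0156  0.0053  0.2545] [0.0013 0.0135 0.2596]
103 284 292 [-0.0156  0.0095  0.2531] [0.0003 0.0129 0.257 ]
104 284 293 [-0.0177  0.0102  0.2505] [0.0003 0.0136 0.2552]
105 284 293 [-0.0175  0.0109  0.2485] [0.0006 0.0134 0.252 ]
106 284 293 [-0.0173  0.0099  0.2461] [0.0008 0.0124 0.2498]
107 284 293 [-0.017   0.0104  0.244 ] [0.0009 0.0132 0.2476]
108 284 293 [-0.017   0.0098  0.2413] [0.001  0.0125 0.2444]
109 284 293 [-0.0171  0.0085  0.2379] [0.001  0.0133 0.2412]
110 284 293 [-0.0169  0.0098  0.2359] [0.0012 0.0126 0.2391]
111 284 293 [-0.0169  0.0093  0.2332] [0.0012 0.0118 0.237 ]
112 284 287 [-0.0049  0.0069  0.2308] [0.001  0.0107 0.2335]
```

```bash
python3 -m crank '[[1,[-0.03,0,0],[0,0,0]],[1,[-0.032,0,0],[0,0,0]],[1,[0,0,0],[0,0,0]],[1,[0,0,0.012],[0,0,0]],[1,[0,0,0.012],[0,0,0]],[1,[0,0,0.007],[0,0,0]],[1,[0,0,0],[0,0,0]]]'; python3 st.py
python3 - <<'E'
from tip import *
from bench import vision
s=vision.snapshot("scene");c,m=tip(s,.054,0)
for v in range(108,130):
    us=np.where(m[v]&(c[v,:,2]>.187))[0]
    if len(us): print(v,us.min(),us.max(),c[v,us].min(0).round(3),c[v,us].max(0).round(3))
a=s["color"][80:180,220:320,::-1]
cv2.imwrite("pics/g.png",cv2.resize(a,None,fx=5,fy=5,interpolation=cv2.INTER_CUBIC))
E
```

```text
time: 5.4
tool_pos: [0.6884, -0.0887, 0.1655]
ee_rot: [3.141, -0.003, 3.067]
wrist_force: [0.4, -2.2, 0.3]
width: 0.0006
finger_force: 0.0
t 5.4 bal [ 5.310e-02 -1.000e-04  1.655e-01] yaw [179.97  -0.19 175.73] F [ 0.58 -2.15  0.28] w 0.0006252576421671429
116 258 263 [0.044 0.01  0.231] [0.054 0.012 0.233]
117 254 263 [0.045 0.008 0.228] [0.062 0.013 0.233]
118 254 263 [0.045 0.005 0.225] [0.062 0.013 0.23 ]
119 255 263 [0.045 0.011 0.224] [0.061 0.013 0.228]
120 255 264 [0.043 0.01  0.221] [0.061 0.013 0.225]
121 255 264 [0.044 0.01  0.218] [0.062 0.014 0.222]
122 255 264 [0.044 0.01  0.216] [0.062 0.013 0.22 ]
123 255 273 [0.026 0.007 0.206] [0.062 0.013 0.217]
124 255 273 [0.026 0.007 0.205] [0.062 0.013 0.214]
125 256 274 [0.024 0.01  0.205] [0.061 0.013 0.212]
126 256 274 [0.025 0.009 0.201] [0.061 0.016 0.209]
127 256 273 [0.027 0.009 0.198] [0.061 0.014 0.206]
128 256 273 [0.026 0.005 0.192] [0.062 0.013 0.205]
129 256 258 [0.058 0.008 0.198] [0.062 0.013 0.202]
```

View pics/g.png

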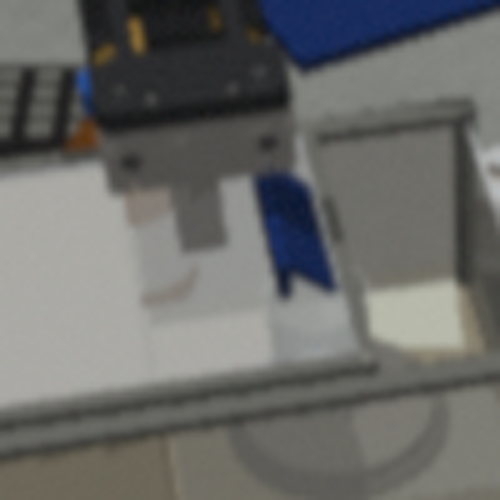

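The fingertips are now at about 198 mm, behind the grip face, which stands about 18 mm in front of them. Pushing.

```bash
python3 -m crank '[[1,[0.004,0,0],[0,0,0]],[1,[0.004,0,0],[0,0,0]],[1,[0.004,0,0],[0,0,0]],[1,[0.003,0,0],[0,0,0]],[1,[0.003,0,0],[0,0,0]],[1,[0.003,0,0],[0,0,0]],[1,[0.003,0,0],[0,0,0]],[1,[0.003,0,0],[0,0,0]]]'; python3 st.py
python3 -m crank '[[1,[0.004,0,0],[0,0,0]],[1,[0.004,0,0],[0,0,0]],[1,[0.004,0,0],[0,0,0]],[1,[0.004,0,0],[0,0,0]]]'; python3 st.py
```

```text
time: 6.25
tool_pos: [0.6633, -0.087, 0.1677]
ee_rot: [3.142, 0.001, 3.067]
wrist_force: [1.9, -0.3, 1.4]
width: 0.0007
finger_force: 0.8
t 6.25 bal [ 0.028  -0.0003  0.1677] yaw [1.8000e+02 8.0000e-02 1.7574e+02] F [ 1.89 -0.14  1.42] w 0.0006513797939333736
time: 6.65
tool_pos: [0.6469, -0.0858, 0.1676]
ee_rot: [3.142, 0.0, 3.067]
wrist_force: [1.3, 0.8, 1.9]
width: 0.0003
finger_force: 0.9
t 6.65 bal [ 0.0115 -0.0003  0.1676] yaw [1.8000e+02 3.0000e-02 1.7573e+02] F [1.24 0.87 1.89] w 0.0002912386765745278
```

```bash
python3 -m crank '[[1,[0.005,0,0],[0,0,0]],[1,[0.005,0,0],[0,0,0]],[1,[0.005,0,0],[0,0,0]],[1,[0.005,0,0],[0,0,0]],[1,[0.005,0,0],[0,0,0]],[1,[0.005,0,0],[0,0,0]],[1,[0.005,0,0],[0,0,0]],[1,[0.004,0,0],[0,0,0]]]'; python3 st.py
python3 -m crank '[[1,[0.003,0,0],[0,0,0]],[1,[0.003,0,0],[0,0,0]],[1,[0.002,0,0],[0,0,0]],[1,[0.002,0,0],[0,0,0]]]'; python3 st.py
```

```text
time: 7.45
tool_pos: [0.6078, -0.0828, 0.1674]
ee_rot: [3.141, -0.0, 3.067]
wrist_force: [1.5, -0.6, 1.1]
width: 0.0004
finger_force: 0.9
t 7.45 bal [-0.0277 -0.0003  0.1674] yaw [179.99  -0.   175.73] F [ 1.52 -0.5   1.11] w 0.0004370954535125663
time: 7.85
tool_pos: [0.5981, -0.0821, 0.1673]
ee_rot: [3.141, -0.0, 3.067]
wrist_force: [1.5, 0.4, 1.0]
width: 0.0006
finger_force: 0.8
t 7.85 bal [-0.0374 -0.0003  0.1673] yaw [179.99  -0.   175.74] F [1.47 0.47 1.05] w 0.0006430733116502773
```

Now creep in 1 mm rows until the stop is felt.

```bash
python3 -m crank '[[1,[0.001,0,0],[0,0,0]],[1,[0.001,0,0],[0,0,0]],[1,[0.001,0,0],[0,0,0]],[1,[0.001,0,0],[0,0,0]],[1,[0.001,0,0],[0,0,0]]]'; python3 st.py
python3 -m crank '[[1,[0.001,0,0],[0,0,0]],[1,[0.001,0,0],[0,0,0]]]'; python3 st.py
```

```text
time: 8.35
tool_pos: [0.5932, -0.0818, 0.1673]
ee_rot: [3.141, -0.0, 3.067]
wrist_force: [2.4, -0.4, 1.1]
width: 0.0003
finger_force: 0.8
t 8.35 bal [-0.0423 -0.0003  0.1673] yaw [ 1.7999e+02 -1.0000e-02  1.7573e+02] F [ 2.41 -0.2   1.13] w 0.00032156952541689777
time: 8.55
tool_pos: [0.5921, -0.0817, 0.1673]
ee_rot: [3.141, 0.002, 3.067]
wrist_force: [5.1, -1.1, -0.1]
width: 0.0005
finger_force: 2.7
t 8.55 bal [-0.0434 -0.0003  0.1673] yaw [1.7999e+02 1.2000e-01 1.7574e+02] F [ 5.17 -0.75 -0.11] w 0.00046592604703927696
```

```bash
python3 -m crank '[[1,[0.001,0,0],[0,0,0]],[1,[0,0,0],[0,0,0]]]'; python3 st.py
python3 -m crank '[[1,[-0.005,0,0],[0,0,0]],[1,[-0.015,0,0],[0,0,0]],[1,[0,0,-0.03],[0,0,0]],[1,[0,0,-0.04],[0,0,0]],[1,[0,0.02,-0.03],[0,0,0]],[1,[0,0.045,0],[0,0,0]],[1,[0,0.045,0],[0,0,0]],[1,[0,0,0],[0,0,0]]]'; python3 st.py
python3 - <<'E'
from tip import *
from bench import vision
s=vision.snapshot("scene")
a=s["color"][80:180,220:380,::-1]
a=cv2.resize(a,(640,400),interpolation=cv2.INTER_CUBIC)
cv2.imwrite("pics/i.png",a)
E
```

```text
time: 8.75
tool_pos: [0.5922, -0.0817, 0.1674]
ee_rot: [3.141, 0.004, 3.067]
wrist_force: [6.6, 0.5, -1.8]
width: 0.0006
finger_force: 3.4
t 8.75 bal [-0.0434 -0.0003  0.1674] yaw [179.99   0.26 175.74] F [ 6.52  0.95 -1.75] w 0.000556287978072861
time: 9.55
tool_pos: [0.6176, 0.0317, 0.2671]
ee_rot: [3.14, -0.003, 3.074]
wrist_force: [-0.2, 0.4, -0.2]
width: 0.0009
finger_force: 0.0
t 9.55 bal [-0.0265  0.1146  0.2671] yaw [ 1.7989e+02 -1.4000e-01  1.7611e+02] F [-0.25  0.34 -0.2 ] w 0.0008768740066966828
```

View pics/i.png

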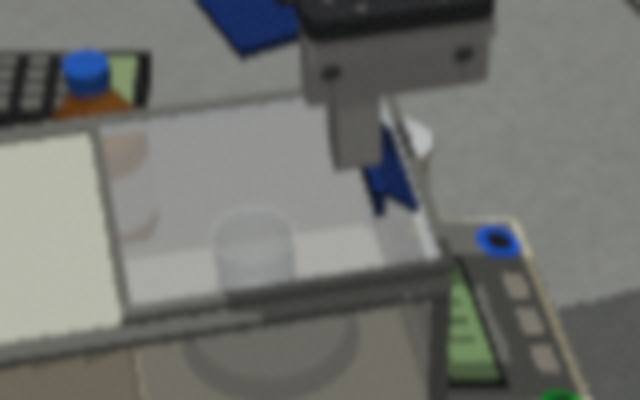

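The lid is shut: its front edge lies at the shield's front, the stop was felt at 6.5 N, and the beaker stands undisturbed. Moving above the tare sensor next.

```bash
python3 -m crank '[[1,[0.033,-0.01,0],[0,0,0.38]],[1,[0.033,-0.01,0],[0,0,0]],[1,[0.033,-0.01,0],[0,0,0]],[1,[0.033,-0.011,0],[0,0,0]],[1,[0,0,0.03],[0,0,0]],[1,[0,0,0.04],[0,0,0]],[1,[0,0,0.04],[0,0,0]],[1,[0,0,0.03],[0,0,0]]]'; python3 -m crank '[[1,[0,0,0.03],[0,0,0]],[1,[0,0,0],[0,0,0]]]'; python3 st.py
cat > look.py <<'E'
from tip import *
from bench import vision
import sys
s=vision.snapshot("scene");c,m=tip(s,-.159,.073)
n=[v for v in range(400) if m[v].sum()>4]
for v in n[-4:]:
    us=np.where(m[v])[0]; print(v,us.min(),us.max(),c[v,us].min(0).round(3),c[v,us].max(0).round(3))
a=s["color"][120:220,300:430,::-1]
cv2.imwrite(sys.argv[1],cv2.resize(a,None,fx=5,fy=5,interpolation=cv2.INTER_CUBIC))
E
python3 look.py pics/j.png
```

```text
time: 10.4
tool_pos: [0.4814, -0.005, 0.1244]
ee_rot: [-3.141, -0.005, 3.059]
wrist_force: [-0.3, 0.1, 0.4]
width: 0.0002
finger_force: 0.0
time: 10.6
tool_pos: [0.479, -0.0044, 0.0921]
ee_rot: [-3.141, -0.012, 3.059]
wrist_force: [-0.1, 0.3, -0.1]
width: 0.0005
finger_force: 0.0
t 10.6 bal [-0.162   0.0683  0.0921] yaw [-179.99   -0.69  175.27] F [-0.09  0.28 -0.12] w 0.0004772928910987657
184 350 369 [-0.177  0.078  0.043] [-0.129  0.083  0.058]
185 351 369 [-0.176  0.081  0.044] [-0.131  0.085  0.058]
186 351 370 [-0.178  0.083  0.042] [-0.13   0.088  0.059]
187 354 370 [-0.176  0.087  0.045] [-0.137  0.09   0.055]
```

View pics/j.png

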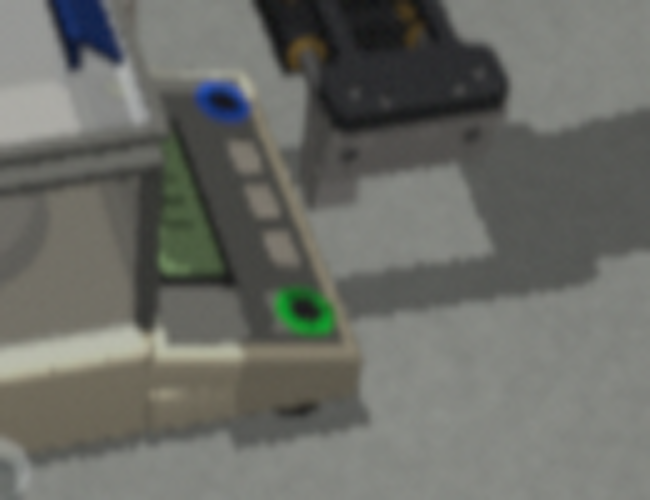

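The fingertips hang at crop (330,205), clear of the panel, above the green sensor (305,310) and far from the blue one. I'll check the tip by depth after a small correction.

```bash
sed -i 's/by\*0+.04/.09/' tip.py; python3 -m crank '[[1,[-0.003,0.004,0],[0,0,-0.46]],[1,[0,0,0],[0,0,0]]]'; python3 st.py; python3 look.py pics/k.png
```

```text
time: 10.85
tool_pos: [0.4887, -0.0001, 0.0998]
ee_rot: [-3.142, 0.004, 3.069]
wrist_force: [-0.4, 0.6, 1.0]
width: 0.0005
finger_force: 0.0
t 10.85 bal [-0.1526  0.0734  0.0998] yaw [-180.      0.24  175.83] F [-0.46  0.55  1.04] w 0.0004723803912109813
157 359 368 [-0.162  0.08   0.141] [-0.144  0.086  0.146]
158 359 367 [-0.16   0.08   0.138] [-0.144  0.086  0.143]
159 359 367 [-0.16   0.082  0.137] [-0.143  0.086  0.14 ]
160 359 364 [-0.154  0.081  0.133] [-0.144  0.086  0.139]
```

```bash
python3 -m crank '[[1,[0.006,0,0],[0,0,0]],[1,[0,0,0.015],[0,0,0]],[1,[0,0,0.015],[0,0,0]],[1,[0,0,0.013],[0,0,0]],[1,[0,0,0.010],[0,0,0]],[1,[0,0,0],[0,0,0]],[1,[0,0,0],[0,0,0]]]'; python3 st.py;sed -i 's/>.09)/>.066)/' tip.py; python3 look.py pics/l.png
```

```text
time: 11.6
tool_pos: [0.481, 0.0004, 0.0446]
ee_rot: [3.142, 0.0, 3.069]
wrist_force: [1.0, 0.1, 0.4]
width: 0.0005
finger_force: 0.0
t 11.6 bal [-0.1603  0.0733  0.0446] yaw [1.8000e+02 1.0000e-02 1.7581e+02] F [0.95 0.17 0.43] w 0.0005175173892428486
143 356 361 [-0.141  0.086  0.19 ] [-0.13   0.088  0.193]
174 361 368 [-0.169  0.084  0.086] [-0.151  0.086  0.092]
175 361 368 [-0.169  0.083  0.083] [-0.152  0.086  0.088]
176 360 368 [-0.169  0.08   0.08 ] [-0.151  0.086  0.085]
```

View pics/l.png

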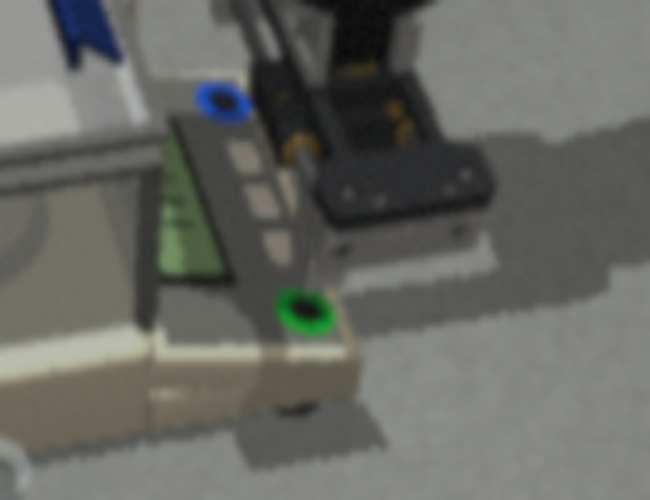

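The fingertips are directly above the green ring, about 25 mm up; the shadow falls away from the blue one. Lower 4 mm and hold for about 4 s.

```bash
Z='' ; python3 -m crank '[[1,[0,0,0.002],[0,0,0]],[1,[0,0,0.002],[0,0,0]],[1,[0,0,0],[0,0,0]],[1,[0,0,0],[0,0,0]],[1,[0,0,0],[0,0,0]],[1,[0,0,0],[0,0,0]],[1,[0,0,0],[0,0,0]],[1,[0,0,0],[0,0,0]]]' | grep -E 'time|pos|wrist'
python3 -m crank '[[1,[0,0,0],[0,0,0]],[1,[0,0,0],[0,0,0]],[1,[0,0,0],[0,0,0]],[1,[0,0,0],[0,0,0]],[1,[0,0,0],[0,0,0]],[1,[0,0,0],[0,0,0]],[1,[0,0,0],[0,0,0]],[1,[0,0,0],[0,0,0]]]'| grep -E 'time|pos|wrist'
python3 -m crank '[[1,[0,0,0],[0,0,0]],[1,[0,0,0],[0,0,0]],[1,[0,0,0],[0,0,0]],[1,[0,0,0],[0,0,0]],[1,[0,0,0],[0,0,0]],[1,[0,0,0],[0,0,0]],[1,[0,0,0],[0,0,0]],[1,[0,0,0],[0,0,0]]]'| grep -E 'time|pos|wrist'
python3 -m crank '[[1,[0,0,0],[0,0,0]],[1,[0,0,0],[0,0,0]],[1,[0,0,0],[0,0,0]],[1,[0,0,0],[0,0,0]],[1,[0,0,0],[0,0,0]],[1,[0,0,0],[0,0,0]],[1,[0,0,0],[0,0,0]],[1,[0,0,0],[0,0,0]]]'| grep -E 'time|pos|wrist'
python3 -m crank '[[1,[0,0,0],[0,0,0]],[1,[0,0,0],[0,0,0]],[1,[0,0,0],[0,0,0]],[1,[0,0,0],[0,0,0]],[1,[0,0,0],[0,0,0]],[1,[0,0,0],[0,0,0]],[1,[0,0,0],[0,0,0]],[1,[0,0,0],[0,0,0]]]'| grep -E 'time|pos|wrist'; python3 look.py pics/m.png
```

```text
time: 12.45
tool_pos: [0.4809, 0.0004, 0.0404]
wrist_force: [-0.2, 0.2, 0.4]
time: 13.25
tool_pos: [0.4809, 0.0005, 0.0404]
wrist_force: [-0.8, -0.6, 0.3]
time: 14.05
tool_pos: [0.481, 0.0004, 0.0404]
wrist_force: [0.9, 0.3, 0.3]
time: 14.85
tool_pos: [0.481, 0.0004, 0.0404]
wrist_force: [0.7, 0.4, 0.6]
time: 15.65
tool_pos: [0.4809, 0.0005, 0.0404]
wrist_force: [0.3, -0.6, -0.1]
175 360 368 [-0.169  0.08   0.082] [-0.151  0.086  0.089]
176 360 368 [-0.169  0.08   0.079] [-0.152  0.087  0.087]
177 360 368 [-0.169  0.08   0.076] [-0.152  0.085  0.081]
178 360 364 [-0.159  0.081  0.074] [-0.152  0.086  0.079]
```

Held more than 3 s at about 2 cm. Straight up, then away to the left front.

```bash
python3 -m crank '[[1,[0,0,-0.03],[0,0,0]],[1,[0,0,-0.04],[0,0,0]],[1,[0,0,-0.045],[0,0,0]],[1,[0,0,-0.045],[0,0,0]],[1,[0.01,0.04,-0.02],[0,0,0]],[1,[0.01,0.04,0],[0,0,0]],[1,[0.01,0.04,0],[0,0,0]],[1,[0.01,0.04,0],[0,0,0]]]' >/dev/null
python3 -m crank '[[1,[0.01,0.04,0],[0,0,0]],[1,[0.01,0.04,0],[0,0,0]],[1,[0.01,0.04,0],[0,0,0]],[1,[0.01,0.04,0],[0,0,0]],[1,[0.01,0.03,0],[0,0,0]],[1,[0,0.01,0],[0,0,0]],[1,[0,0,0],[0,0,0]],[1,[0,0,0],[0,0,0]]]'; python3 st.py
python3 - <<'E'
from bench import vision
import cv2
a=vision.snapshot("top")["color"][80:280,290:510,::-1]
cv2.imwrite("pics/n.png",cv2.resize(a,(660,600),interpolation=cv2.INTER_CUBIC))
E
```

```text
time: 17.3
tool_pos: [0.4178, 0.3651, 0.2203]
ee_rot: [-3.141, 0.0, 3.068]
wrist_force: [-0.7, -0.5, -0.0]
width: 0.0009
finger_force: 0.0
t 17.3 bal [-0.2505  0.4323  0.2203] yaw [-1.7995e+02  1.0000e-02  1.7577e+02] F [-0.67 -0.56 -0.03] w 0.000874802166733465
```

View pics/n.png

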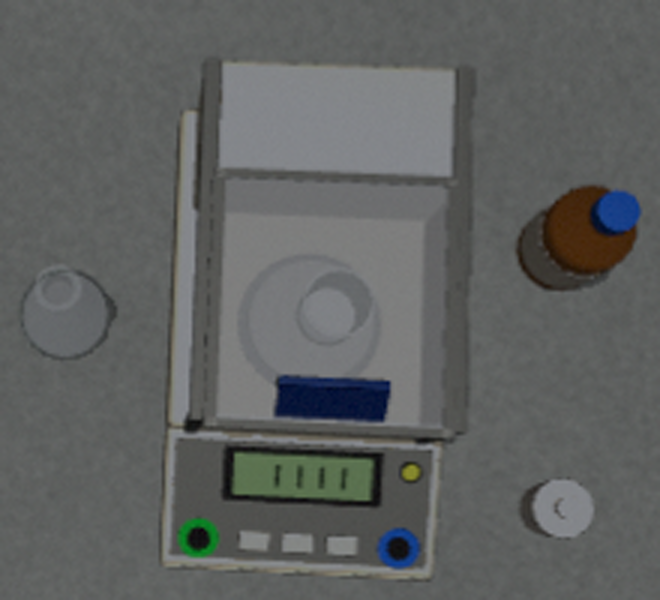

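The lid reaches the shield's front (row 430) with no gap. The beaker, flask, bottle and weighing bottle are where they were, and the hand is clear. Handing in.

```bash
python3 -c "
from bench import robot
print(robot.close_job())"
```

```text
the job is handed in; nothing more can be done
None
```

I pushed the glass top shut against its stop, held the fingertips about 2 cm above the tare sensor for over 3 s, drew the hand clear and handed the job in at about 17 s; the display looks the same as before, so no picture confirms the tare itself.

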